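Tip the stir bars out of the flip-lid box

ROBOT

A 6-joint arm with a two-finger parallel gripper is mounted at the origin on a cart in front of the work surface, level with it; the furniture and walls round the work are solid. World frame = base frame: x ahead of the robot, y to its left, z up, the work surface at z = 0. Lengths are in m, angles in rad, forces in N, time in s.
With the tool pointing down it reaches from about 0.325 to 0.925 m from the base axis. Payload 3.1 kg.
Tool frame: the origin (TCP) lies between the finger pads; the fingertips stand 8 mm ahead of it and the grasp point (between the pads) lies 11 mm behind it; z points along the fingers, x is the direction in which the jaws open and shut, and the axes are right-handed (so a half turn about z gives the same grasp; the last joint's range is limited). The gripper opens to 85 mm and grips with 20 to 120 N. Pads are 22 mm wide; open, the fingers measure 114 mm over their backs; the gripper's body (76 mm by 85 mm) begins 54 mm behind the grasp point. The pads swing forward as they close: fully open they stand 13 mm farther back than shut.
Start: joints at [-1.403, 0.217, 1.613, -0, 1.311, -0.112], TCP at [0.173, -0.601, 0.208] pointing down, gripper open.
Joint ranges: [-2.75, 2.75], [-0.78, 2.1], [0.31, 2.55], [-1.13, 4.27], [0.13, 2.63], [-2.58, 2.58]. Speed limits (rad/s): [2.79, 2.79, 3.14, 3.14, 3.14, 3.14].

INTERFACE

Orientations are given as [roll, pitch, yaw] about the fixed x, y, z axes, in that order (R = Rz(yaw) Ry(pitch) Rx(roll)).
In Python, from workcell import state, eyes, ticket gives the robot as it stands.
- The arm moves only by the tool apply_moves, never from a script. Its argument "steps" is a list of rows, each an object of numbers: "wx", "wy", "wz": the turn, a rotation vector about the world's x, y, z scaled (see below); "dx", "dy", "dz": the shift along the world's x, y, z scaled (see below); "gripper": the closure in counts, from 0 (fully open) to 255 (shut). In form: [{"wx": .., "wy": .., "wz": .., "dx": .., "dy": .., "dz": .., "gripper": ..}, ...]. A call has exactly 8 rows; each row shifts and turns the pose as measured when the row begins; what a row does not reach is not made up. The controller multiplies each number of a shift by 0.02 m and each number of a turn by 0.1 rad. A row lasts 1/10 s, in which the tool goes at most 50 mm and 8.59 degrees, less where a joint would pass 70% of its speed; a pose out of reach is approached as far as the arm can. A call with a number of a shift or a turn outside -1 to 1 is refused whole. A call with a gripper value outside its range is refused whole. The fingers move at their own pace and stop on an object; "grip_force" is the grip in N (left out, the last holds). Time passes only in rows, so rows that do not move let the fingers close, or fill a call up. It gives the time, the measured TCP pose, the force and the opening at its end, in the units of the state.
- state(): the state, without advancing time (a new reading comes with each control period).
- eyes.grab_frame(name): name is "scene" or "top"; returns the picture (384x512x3 uint8, red, green, blue); there is no depth.
- eyes.get_calibration(name): a dict with "K" (3x3 intrinsics, pixels), "k1" (the pictures are not rectified: a ray, as slopes to the right and down, at radius r is drawn at 1 + k1 r^2 times it, then the intrinsics apply), "world_from_camera" (4x4, takes a point from camera to world coordinates). Camera axes: x right, y down, z forward; pixel columns grow to the right and rows downward; lengths in m; the calibration is good to about 2 mm. A picture is of the moment at which its call begins. get_calibration takes no time and is no camera call.
- ticket.finish_job(): hands the job in, once; it reports no verdict.
The state is a dict: "t": time; "joint_positions": joint angles; "qd": joint speeds; "joint_torque": joint torques, N m; "tcp_pos": TCP position; "eef_rot": TCP orientation; "contact_force": force on the tool from outside, world axes, zero at the start; "moment": the same for the moment, N m; "gripper_width": finger opening in m.
Only numpy, scipy, OpenCV 4.12 (cv2) and the standard library are available. Lean on these libraries where they do the work, as an engineer would, in place of code of your own. Each camera call takes 0.05 s, during which the arm holds its last target. There are 200 camera calls.

TASK

Lift the blue flip-lid box out of its sloping stand with the stir bars still in it, and turn it over the yellow tray until its lid side faces steeply down, so that the lid swings open and all five stir bars spill into the tray. Then put the empty box back in the stand the way it stood, fully down on the seat, leaning against the back plate and with its lid fallen shut. Leave the tray standing flat where it is and do not disturb the bottle, the timer or the tip box.

Things in the scene. Friction and masses are not known exactly. Their poses are not given: they have to be found in the camera images.
- stand: Fixed grey stand, base 118 x 84 mm, that holds the box leaning back 25 degrees (0.436 rad). Origin on the bench; z up; -x is its front. The box goes in and out along (sin 25, 0, cos 25) of this frame. Behind it a back plate 60 mm wide, 80 mm up the slope; beside it two cheeks 45 mm up the slope, flared on top, 64 mm clear between them; no lip in front.
- stand_seat (a point): Point on the seat where the centre of the box's underside belongs: in the stand's frame at (-12, 0, 30) mm, axes as the stand's. The seat slopes down to the back by 25 degrees.
- flip_box: Loose blue box, 38 deep (x) x 56 wide (y) x 104 mm high (z), walls 2.5 mm, 0.11 to 0.18 kg with lid; five stir bars (60 g) lie across it at the bottom. Origin: centre of the underside; z up to the closed upper end; -x is its front. In the stand it has the stand's yaw and leans back 25 degrees. A window in the front, z = 22 to 74 mm, is closed only by the lid; the floor slopes down to the back.
- box_grip (a point): Middle of the box 24 mm below its upper end, at (0, 0, 80) mm of its frame, axes as the box's. Grip the two sides (56 mm apart along y) here, fingers pointing along the box's -z: that is clear of the cheeks and the lid. A grip of 40 to 50 N holds it firmly when tipped.
- box_lip (a point): Lower edge of the window, middle, at (-19, 0, 22) mm of the box's frame. The floor falls 30 degrees from here to the back wall, so the bars roll out over this edge only once the lid side is turned more than 30 degrees below level (40 to 50 empties it), the upper end still the higher one. They drop within 40 mm of this edge, towards the box's -x.
- box_lid (a joint): Opening angle of the clear, white-edged lid, rad: 0 shut, 2.2 at the stop. 55 mm wide, 57 mm long, no catch or spring: it hangs freely from a hinge along y at (-20, 0, 74.5) mm of the box's frame, shut while the front faces level or upward, open when it faces down. At 45 degrees below level its free edge hangs about 20 mm lower than the window's lower edge.
- lid_tab (a point): Small white thumb tab at the free lower edge of the lid.
- tray: Loose yellow open tray, 76 mm (x) x 110 mm (y) outside, 34 mm high, walls 2 to 3 mm, floor 2 mm, 0.12 kg. Origin at the centre of its underside; z up.
- stir_bar_0: White stir bar, a rod with round ends 10 mm in diameter and 38 mm long, 12 g; origin at its centre, y along the rod.
- stir_bar_1: White stir bar, a rod with round ends 10 mm in diameter and 38 mm long, 12 g; origin at its centre, y along the rod.
- stir_bar_2: White stir bar, a rod with round ends 10 mm in diameter and 38 mm long, 12 g; origin at its centre, y along the rod.
- stir_bar_3: White stir bar, a rod with round ends 10 mm in diameter and 38 mm long, 12 g; origin at its centre, y along the rod.
- stir_bar_4: White stir bar, a rod with round ends 10 mm in diameter and 38 mm long, 12 g; origin at its centre, y along the rod.
- bottle: Bystander: clear screw-cap bottle with a blue cap, 66 mm across, 130 mm high; origin at the centre of its underside.
- timer: Bystander: white timer standing on its edge, 25 x 75 x 62 mm; origin at the centre of its underside.
- tip_box: Bystander: grey box of yellow pipette tips, 88 x 122 x 74 mm; origin at the centre of its underside.

How it is judged:
On the way, in this order (a step that is already met when the one before it is completed fails the run):
1. the box is lifted out of the stand, the five bars still in it (distance between flip_box and stand_seat above 0.06 m and distance between each of stir_bar_0, stir_bar_1, stir_bar_2, stir_bar_3, stir_bar_4 and flip_box below 0.075 m), for 0.1 s.
2. the box is held over the tray with its lid side facing downward and the lid hanging open (angle between flip_box's own x axis and vertical below 1.36 rad and horizontal distance between box_lip and tray below 0.11 m and value of joint box_lid above 0.12 rad), for 0.1 s.
3. all five bars lie in the tray, the box still over it with its lid side at least 28 degrees below level (angle between flip_box's own x axis and vertical below 1.08 rad and horizontal distance between box_lip and tray below 0.11 m and x of stir_bar_0 in the frame of tray between -0.036 and 0.036 m and y of stir_bar_0 in the frame of tray between -0.054 and 0.054 m and z of stir_bar_0 in the frame of tray between 0 and 0.034 m and x of stir_bar_1 in the frame of tray between -0.036 and 0.036 m and y of stir_bar_1 in the frame of tray between -0.054 and 0.054 m and z of stir_bar_1 in the frame of tray between 0 and 0.034 m and x of stir_bar_2 in the frame of tray between -0.036 and 0.036 m and y of stir_bar_2 in the frame of tray between -0.054 and 0.054 m and z of stir_bar_2 in the frame of tray between 0 and 0.034 m and x of stir_bar_3 in the frame of tray between -0.036 and 0.036 m and y of stir_bar_3 in the frame of tray between -0.054 and 0.054 m and z of stir_bar_3 in the frame of tray between 0 and 0.034 m and x of stir_bar_4 in the frame of tray between -0.036 and 0.036 m and y of stir_bar_4 in the frame of tray between -0.054 and 0.054 m and z of stir_bar_4 in the frame of tray between 0 and 0.034 m), for 0.1 s.
At the end, for the whole second after the job is handed in: All five bars at rest inside the tray, below its rim; the tray flat, within 30 mm of its start; the box's underside centre within 8 mm of the seat point, leaning 25 degrees back (within 5), square to the stand (within 7 degrees), lid side up and forward, lid shut to within 0.12 rad (x of stir_bar_0 in the frame of tray between -0.036 and 0.036 m and y of stir_bar_0 in the frame of tray between -0.054 and 0.054 m and z of stir_bar_0 in the frame of tray between 0 and 0.034 m and x of stir_bar_1 in the frame of tray between -0.036 and 0.036 m and y of stir_bar_1 in the frame of tray between -0.054 and 0.054 m and z of stir_bar_1 in the frame of tray between 0 and 0.034 m and x of stir_bar_2 in the frame of tray between -0.036 and 0.036 m and y of stir_bar_2 in the frame of tray between -0.054 and 0.054 m and z of stir_bar_2 in the frame of tray between 0 and 0.034 m and x of stir_bar_3 in the frame of tray between -0.036 and 0.036 m and y of stir_bar_3 in the frame of tray between -0.054 and 0.054 m and z of stir_bar_3 in the frame of tray between 0 and 0.034 m and x of stir_bar_4 in the frame of tray between -0.036 and 0.036 m and y of stir_bar_4 in the frame of tray between -0.054 and 0.054 m and z of stir_bar_4 in the frame of tray between 0 and 0.034 m and distance between flip_box and stand_seat below 0.008 m and angle between the y axis of flip_box and the y axis of stand, either way round below 0.12 rad and angle between flip_box's own z axis and vertical between 0.35 and 0.53 rad and angle between flip_box's own x axis and vertical above 1.6 rad and value of joint box_lid below 0.12 rad and angle between tray's own z axis and vertical below 0.06 rad and distance of tray from where it was at the start of the episode below 0.03 m and linear speed of flip_box below 0.02 m/s and linear speed of each of stir_bar_0, stir_bar_1, stir_bar_2, stir_bar_3, stir_bar_4 below 0.03 m/s); the robot touches nothing.
It fails at once if the bottle is shoved or toppled (moved more than 25 mm) (distance of bottle from where it was at the start of the episode above 0.025 m).
It fails at once if the timer is shoved or toppled (moved more than 25 mm) (distance of timer from where it was at the start of the episode above 0.025 m).
It fails at once if the tip box is shoved or toppled (moved more than 25 mm) (distance of tip_box from where it was at the start of the episode above 0.025 m).
It fails at once if the tray is tipped up or lifted (angle between tray's own z axis and vertical above 0.35 rad or height (world z) of tray above 0.03 m).
It also fails if it takes over 48 s, if anything falls off the work surface, if the arm or the gripper's body presses on something with over 40 N, if the wrist force passes 120 N, or if a joint passes its speed limit or range.

## Working session

There is one attempt and no reset: what is moved stays moved. The work goes in short steps, Python scripts to look and compute and a tool call to move; the robot and the scene stay as the last step left them, time stands still between calls to the robot, and variables do not carry over. Pictures are saved under pics/ and viewed, about 8 in all and at most 12, crops included, and the job is handed in when it is done.

Besides the shell and the picture viewer there is one more tool, called as name(argument=value, ...) on one line, values as JSON. apply_moves: Moves the arm, as the interface text tells. Shifts and turns lie within -1 to 1; 1 stands for 0.02 m of shift or 0.1 rad of turn. Its arguments: {"type":"object","properties":{"steps":{"type":"array"},"grip_force":{"type":"number"}},"required":["steps"]}

```bash
mkdir -p pics; ls; python3 - <<'E'
from workcell import state, eyes
import cv2,numpy as np
s=state();print({k:np.round(v,3).tolist() for k,v in s.items()})
for n in("scene","top"):
    im=eyes.grab_frame(n);np.save(f"pics/{n}0.npy",im);cv2.imwrite(f"pics/{n}0.png",im[...,::-1])
    c=eyes.get_calibration(n);print(n,np.round(c["K"],1).tolist(),c["k1"],np.round(c["world_from_camera"],3).tolist())
a=[cv2.imread(f"pics/{n}0.png") for n in("scene","top")]
for n,i in zip(("scene","top"),a): cv2.imwrite(f"pics/{n}0b.png",cv2.resize(i,(800,600),interpolation=cv2.INTER_CUBIC))
E
```

```text
pics
{'t': 0.0, 'joint_positions': [-1.403, 0.218, 1.615, -0.0, 1.311, -0.112], 'qd': [0.0, 0.001, -0.002, -0.002, -0.0, 0.0], 'joint_torque': [-0.002, -39.685, -30.385, -0.0, 0.01, 0.0], 'tcp_pos': [0.172, -0.6, 0.206], 'eef_rot': [-3.141, 0.002, -1.291], 'contact_force': [0.702, 0.715, -0.063], 'moment': [0.062, -0.06, 0.034], 'gripper_width': 0.085}
scene [[461.4, 0.0, 252.8], [0.0, 461.4, 195.7], [0.0, 0.0, 1.0]] -0.07516300434569603 [[-0.919, -0.197, 0.342, 0.257], [-0.395, 0.482, -0.782, 0.769], [-0.011, -0.853, -0.521, 0.625], [0.0, 0.0, 0.0, 1.0]]
top [[445.9, 0.0, 256.5], [0.0, 445.9, 201.0], [0.0, 0.0, 1.0]] -0.16362940718647984 [[0.026, -0.997, 0.074, 0.542], [-1.0, -0.025, 0.017, -0.064], [-0.015, -0.074, -0.997, 1.318], [0.0, 0.0, 0.0, 1.0]]
```

View pics/scene0b.png

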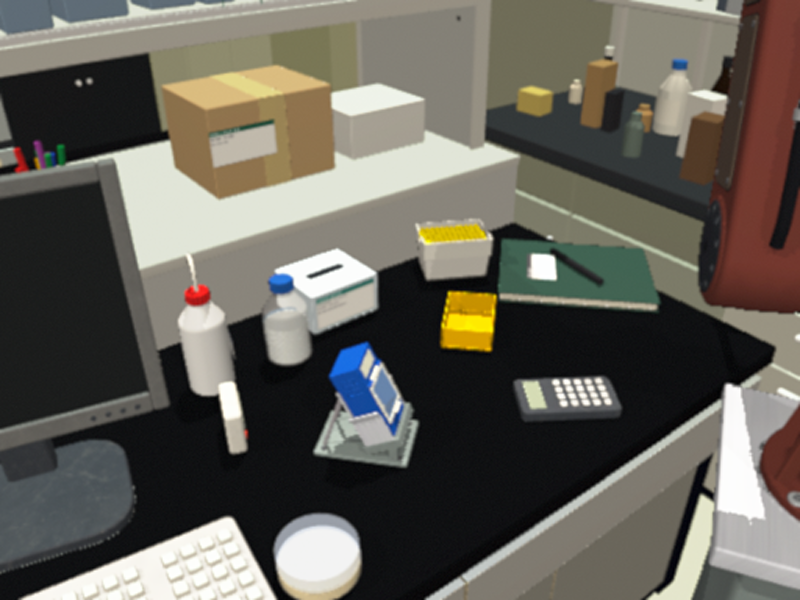

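View pics/top0b.png

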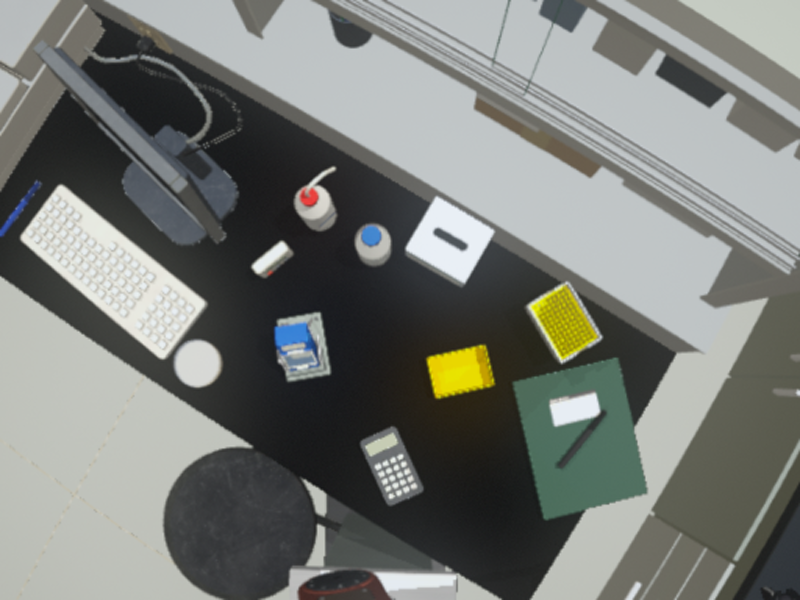

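The scene view shows the box in its stand at about (370,405) in the enlarged picture, with its lid to the right. The tray is at (468,320). In the top view the stand is at (303,347), the tray at (460,371), the bottle at (373,245) and the timer at (272,259). Next I'll measure from colour masks and an enlarged crop.

```bash
cat >h.py <<'E'
import numpy as np,cv2
from workcell import state,eyes
C={n:eyes.get_calibration(n) for n in("scene","top")}
def ray(n,uv):
    c=C[n];p=(np.array(uv,float)-[c["K"][0][2],c["K"][1][2]])/c["K"][0][0]
    q=p.copy()
    for _ in range(20): q=p/(1+c["k1"]*(q@q))
    T=np.array(c["world_from_camera"]);d=T[:3,:3]@np.r_[q,1];return T[:3,3],d/np.linalg.norm(d)
def plane(n,uv,z):
    o,d=ray(n,uv);return o+d*(z-o[2])/d[2]
def tri(a,b):
    (o1,d1),(o2,d2)=ray("scene",a),ray("top",b)
    t=np.linalg.lstsq(np.c_[d1,-d2],o2-o1,rcond=None)[0];p,q=o1+t[0]*d1,o2+t[1]*d2
    return (p+q)/2,np.linalg.norm(p-q)
def proj(n,P):
    c=C[n];q=np.linalg.inv(c["world_from_camera"])@np.r_[P,1];q=q[:2]/q[2]
    return q*(1+c["k1"]*(q@q))*c["K"][0][0]+[c["K"][0][2],c["K"][1][2]]
def crop(im,x,y,w,h,s): return cv2.resize(im[y:y+h,x:x+w,::-1],None,fx=s,fy=s,interpolation=cv2.INTER_CUBIC)
E
python3 - <<'E'
from h import *
top=np.load("pics/top0.npy");sc=np.load("pics/scene0.npy")
def big(m):
    cs,_=cv2.findContours(m.astype(np.uint8),0,2);return max(cs,key=cv2.contourArea)
for n,im,x in(("top",top,(260,330)),("scene",sc,(275,325))):
    h=cv2.cvtColor(im,cv2.COLOR_RGB2HSV);m=(h[...,0]>18)&(h[...,0]<35)&(h[...,1]>150)&(h[...,2]>80)
    m[:,:x[0]]=0;m[:,x[1]:]=0
    if n=="scene":m[:182]=0
    c=big(m);r=cv2.minAreaRect(c);print(n,"tray",r)
    if n=="top":
        W=np.array([plane(n,p,.034)[:2] for p in cv2.boxPoints(r)]);print(W.round(4).tolist(),W.mean(0),np.linalg.norm(W[1]-W[0]),np.linalg.norm(W[2]-W[1]))
a=crop(top,165,190,60,65,8);b=crop(sc,195,215,80,90,6.5)
H=max(a.shape[0],b.shape[0]);o=np.zeros((H,a.shape[1]+b.shape[1],3),np.uint8);o[:a.shape[0],:a.shape[1]]=a;o[:b.shape[0],a.shape[1]:]=b
print(o.shape);f=min(800/o.shape[1],600/H);print(f);cv2.imwrite("pics/c1.png",cv2.resize(o,None,fx=f,fy=f))
E
```

```text
top tray ((294.20587158203125, 237.1764678955078), (27.984024047851562, 40.02366638183594), 77.47119140625)
[[0.5606, -0.088], [0.5883, -0.2], [0.5101, -0.2191], [0.4826, -0.1073]] [ 0.53539315 -0.15357766] 0.11543775304469037 0.08045547757558613
scene tray ((299.1734924316406, 204.74411010742188), (34.053245544433594, 37.351200103759766), 4.398705005645752)
(585, 1000, 3)
0.8
```

View pics/c1.png

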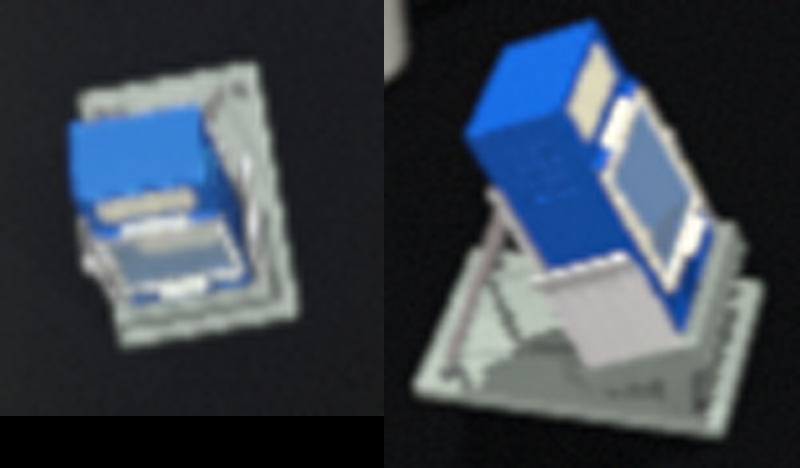

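The crop shows the box front facing the robot (−x), turned by about +0.17 rad. The base corners in the top crop are at (78,92), (258,65), (298,318) and (122,347). The corners of the box's upper end are visible in both views, so I'll triangulate those.

```bash
cat >>h.py <<'E'
T0=lambda x,y:(165-.5+(x+.5)/6.4,190-.5+(y+.5)/6.4)
S0=lambda x,y:(195-.5+(x-384+.5)/5.2,215-.5+(y+.5)/5.2)
def boxR(psi,th):  # th: lean back
    s,c=np.sin,np.cos
    Rz=np.array([[c(psi),-s(psi),0],[s(psi),c(psi),0],[0,0,1]]);Ry=np.array([[c(th),0,s(th)],[0,1,0],[-s(th),0,c(th)]]);return Rz@Ry
E
python3 - <<'E'
from h import *
W=np.array([plane("top",T0(*p),.005) for p in((78,92),(258,65),(298,318),(122,347))])
print(W.round(4).tolist(),"c",W.mean(0)[:2]);d=W[0]+W[1]-W[2]-W[3];psi=np.arctan2(d[1],d[0]);print("psi",psi,[np.linalg.norm(W[i]-W[i-1]).round(4) for i in range(4)])
P=[]
for nm,a,b in(("BL",(467,133),(68,125)),("BR",(510,47),(198,108)),("FL",(565,90),(75,198)),("FR",(597,20),(206,183))):
    p,e=tri(S0(*a),T0(*b));P.append(p);print(nm,p.round(4),e.round(4))
P=np.array(P);c=P.mean(0);print("top centre",c.round(4),"widths",np.linalg.norm(P[1]-P[0]),np.linalg.norm(P[2]-P[0]))
O=np.r_[W.mean(0)[:2],0];
Rz=boxR(psi,0);seat=O+Rz@[-.012,0,.03];R=boxR(psi,.436);print("seat by base",seat.round(4),"by box",(c-R@[0,0,.104]).round(4),"topc by base",(seat+R@[0,0,.104]).round(4))
inv=lambda u,f:(f(0,0),u)
for bp in ((.019,.028,.104),(.019,-.028,.104),(-.019,.028,.104),(-.019,-.028,.104),(-.019,.028,.0)):
    X=seat+R@bp;t=(proj("top",X)-[164.5,189.5])*6.4-.5;s=(proj("scene",X)-[194.5,214.5])*5.2-.5+[384,0];print(bp,t.round(0),s.round(0))
E
```

```text
[[0.6244, 0.1951, 0.005], [0.6391, 0.1112, 0.005], [0.5227, 0.0889, 0.005], [0.5068, 0.1703, 0.005]] c [0.57323911 0.14137622]
psi 0.19936267269453534 [np.float64(0.1202), np.float64(0.0852), np.float64(0.1185), np.float64(0.0829)]
BL [0.6028 0.1769 0.1154] 0.001
BR [0.6125 0.1219 0.1143] 0.0011
FL [0.5697 0.1677 0.1373] 0.0043
FR [0.5799 0.1148 0.1305] 0.0004
top centre [0.5912 0.1454 0.1244] widths 0.05583937660988862 0.04071704320709348
seat by base [0.5615 0.139  0.03  ] by box [0.5482 0.1367 0.0301] topc by base [0.6045 0.1477 0.1243]
(0.019, 0.028, 0.104) [65. 95.] [431. 125.]
(0.019, -0.028, 0.104) [194.  72.] [475.  37.]
(-0.019, 0.028, 0.104) [ 71. 173.] [522.  99.]
(-0.019, -0.028, 0.104) [201. 150.] [562.  11.]
(-0.019, 0.028, 0.0) [127. 278.] [650. 321.]
```

```bash
cat >>h.py <<'E'
from scipy.spatial.transform import Rotation as Ro
SEAT=np.array([.5483,.1368,.0301]);PSI=.19
def tcp(boxO,psi,th,d=.069):
    R=boxR(psi,th);return boxO+R@[0,0,d],np.c_[-R[:,1],-R[:,0],-R[:,2]]
def todo(p,Rt):
    s=state();R=Ro.from_euler("xyz",s["eef_rot"]).as_matrix()
    print("t",round(s["t"],2),"at",np.round(s["tcp_pos"],4),np.round(s["eef_rot"],3),"F",np.round(s["contact_force"],1),"w",round(s["gripper_width"],4),"q",np.round(s["joint_positions"],2))
    print("target",p.round(4),"shift units",((p-s["tcp_pos"])/.02).round(2),"turn units",(Ro.from_matrix(Rt@R.T).as_rotvec()/.1).round(2))
E
python3 - <<'E'
from h import *
R=boxR(PSI,.436)
print("grasp",tcp(SEAT,PSI,.436)[0])
p,Rt=tcp(SEAT+R@[0,0,.1],PSI,.436);todo(p,Rt)
E
```

```text
grasp [0.57691548 0.14230333 0.09264492]
t 0.1 at [ 0.1725 -0.5999  0.2066] [-3.141e+00  2.000e-03 -1.291e+00] F [-0.3 -0.  -0.4] w 0.0854 q [-1.4   0.22  1.61 -0.    1.31 -0.11]
target [0.6184 0.1503 0.1833] shift units [22.29 37.51 -1.16] turn units [-1.04  4.24 -0.88]
```

apply_moves(steps=[{"wx": -0.05, "wy": 0.15, "wz": 0, "dx": 0.6, "dy": 1, "dz": 0.3, "gripper": 0}, {"wx": -0.05, "wy": 0.15, "wz": 0, "dx": 0.6, "dy": 1, "dz": 0.3, "gripper": 0}, {"wx": -0.05, "wy": 0.15, "wz": 0, "dx": 0.6, "dy": 1, "dz": 0.3, "gripper": 0}, {"wx": -0.05, "wy": 0.15, "wz": 0, "dx": 0.6, "dy": 1, "dz": 0.3, "gripper": 0}, {"wx": -0.05, "wy": 0.15, "wz": 0, "dx": 0.6, "dy": 1, "dz": 0.2, "gripper": 0}, {"wx": -0.05, "wy": 0.15, "wz": 0, "dx": 0.6, "dy": 1, "dz": 0.2, "gripper": 0}, {"wx": -0.05, "wy": 0.15, "wz": 0, "dx": 0.6, "dy": 1, "dz": 0, "gripper": 0}, {"wx": -0.05, "wy": 0.15, "wz": 0, "dx": 0.6, "dy": 1, "dz": 0, "gripper": 0}])

```text
t: 0.9
tcp_pos: [0.2675, -0.4329, 0.2336]
eef_rot: [3.01, 0.005, -1.298]
contact_force: [-0.1, -0.5, 0.5]
gripper_width: 0.0854
```

apply_moves(steps=[{"wx": -0.05, "wy": 0.15, "wz": 0, "dx": 0.6, "dy": 1, "dz": 0, "gripper": 0}, {"wx": -0.05, "wy": 0.15, "wz": 0, "dx": 0.6, "dy": 1, "dz": 0, "gripper": 0}, {"wx": -0.05, "wy": 0.15, "wz": 0, "dx": 0.6, "dy": 1, "dz": 0, "gripper": 0}, {"wx": -0.05, "wy": 0.15, "wz": 0, "dx": 0.6, "dy": 1, "dz": 0, "gripper": 0}, {"wx": -0.05, "wy": 0.15, "wz": 0, "dx": 0.6, "dy": 1, "dz": 0, "gripper": 0}, {"wx": -0.05, "wy": 0.15, "wz": 0, "dx": 0.6, "dy": 1, "dz": 0, "gripper": 0}, {"wx": -0.05, "wy": 0.15, "wz": 0, "dx": 0.6, "dy": 1, "dz": 0, "gripper": 0}, {"wx": -0.05, "wy": 0.15, "wz": 0, "dx": 0.6, "dy": 1, "dz": 0, "gripper": 0}])

```text
t: 1.7
tcp_pos: [0.3646, -0.2631, 0.2298]
eef_rot: [2.877, 0.004, -1.3]
contact_force: [0.5, -0.0, 0.5]
gripper_width: 0.0853
```

apply_moves(steps=[{"wx": -0.05, "wy": 0.15, "wz": 0, "dx": 0.6, "dy": 1, "dz": 0, "gripper": 0}, {"wx": -0.05, "wy": 0.15, "wz": 0, "dx": 0.6, "dy": 1, "dz": 0, "gripper": 0}, {"wx": -0.05, "wy": 0.15, "wz": 0, "dx": 0.6, "dy": 1, "dz": 0, "gripper": 0}, {"wx": -0.05, "wy": 0.15, "wz": 0, "dx": 0.6, "dy": 1, "dz": 0, "gripper": 0}, {"wx": -0.05, "wy": 0.15, "wz": 0, "dx": 0.6, "dy": 1, "dz": 0, "gripper": 0}, {"wx": -0.05, "wy": 0.15, "wz": 0, "dx": 0.6, "dy": 1, "dz": 0, "gripper": 0}, {"wx": -0.05, "wy": 0.15, "wz": 0, "dx": 0.6, "dy": 1, "dz": 0, "gripper": 0}, {"wx": -0.05, "wy": 0.15, "wz": 0, "dx": 0.6, "dy": 1, "dz": 0, "gripper": 0}])

```text
t: 2.5
tcp_pos: [0.4613, -0.0942, 0.2258]
eef_rot: [2.74, 0.001, -1.299]
contact_force: [0.8, -0.4, -0.4]
gripper_width: 0.0856
```

```bash
python3 - <<'E'
from h import *
p,Rt=tcp(SEAT+boxR(PSI,.436)@[0,0,.1],PSI,.436);todo(p,Rt)
E
```

```text
t 2.5 at [ 0.4613 -0.0942  0.2258] [ 2.740e+00  1.000e-03 -1.299e+00] F [ 0.8 -0.4 -0.4] w 0.0856 q [-0.22  0.15  1.71 -0.19  1.64  1.1 ]
target [0.6184 0.1503 0.1833] shift units [ 7.85 12.22 -2.13] turn units [-0.09  0.34 -0.82]
```

apply_moves(steps=[{"wx": 0, "wy": 0.03, "wz": -0.07, "dx": 0.65, "dy": 1, "dz": 0, "gripper": 0}, {"wx": 0, "wy": 0.03, "wz": -0.07, "dx": 0.65, "dy": 1, "dz": 0, "gripper": 0}, {"wx": 0, "wy": 0.03, "wz": -0.07, "dx": 0.65, "dy": 1, "dz": 0, "gripper": 0}, {"wx": 0, "wy": 0.03, "wz": -0.07, "dx": 0.65, "dy": 1, "dz": 0, "gripper": 0}, {"wx": 0, "wy": 0.03, "wz": -0.07, "dx": 0.65, "dy": 1, "dz": 0, "gripper": 0}, {"wx": 0, "wy": 0.03, "wz": -0.07, "dx": 0.65, "dy": 1, "dz": 0, "gripper": 0}, {"wx": 0, "wy": 0.03, "wz": -0.07, "dx": 0.65, "dy": 1, "dz": 0, "gripper": 0}, {"wx": 0, "wy": 0.03, "wz": -0.07, "dx": 0.65, "dy": 1, "dz": 0, "gripper": 0}])

```text
t: 3.3
tcp_pos: [0.5662, 0.0739, 0.2201]
eef_rot: [2.707, 0.01, -1.356]
contact_force: [0.9, -0.1, 0.5]
gripper_width: 0.0852
```

apply_moves(steps=[{"wx": 0, "wy": 0.03, "wz": -0.07, "dx": 0.65, "dy": 1, "dz": -0.2, "gripper": 0}, {"wx": 0, "wy": 0.03, "wz": -0.07, "dx": 0.65, "dy": 1, "dz": -0.2, "gripper": 0}, {"wx": 0, "wy": 0.03, "wz": -0.07, "dx": 0.65, "dy": 1, "dz": -0.3, "gripper": 0}, {"wx": 0, "wy": 0.03, "wz": -0.07, "dx": 0.65, "dy": 1, "dz": -0.3, "gripper": 0}, {"wx": 0, "wy": 0, "wz": 0, "dx": 0.5, "dy": 0.5, "dz": -0.3, "gripper": 0}, {"wx": 0, "wy": 0, "wz": 0, "dx": 0, "dy": 0.3, "dz": 0, "gripper": 0}, {"wx": 0, "wy": 0, "wz": 0, "dx": 0, "dy": 0, "dz": 0, "gripper": 0}, {"wx": 0, "wy": 0, "wz": 0, "dx": 0, "dy": 0, "dz": 0, "gripper": 0}])

```text
t: 4.1
tcp_pos: [0.6281, 0.1763, 0.1867]
eef_rot: [2.686, 0.013, -1.382]
contact_force: [0.2, 0.3, -0.6]
gripper_width: 0.0855
```

```bash
python3 - <<'E'
from h import *
p,Rt=tcp(SEAT+boxR(PSI,.436)@[0,0,.1],PSI,.436);todo(p,Rt)
s=eyes.grab_frame("scene");t=eyes.grab_frame("top")
a=crop(t,155,170,80,90,5);b=crop(s,190,170,100,130,4)
H=max(a.shape[0],b.shape[0]);o=np.zeros((H,800,3),np.uint8);o[:a.shape[0],:400]=a;o[:b.shape[0],400:]=b
cv2.imwrite("pics/c2.png",o)
E
```

```text
t 4.1 at [0.6281 0.1763 0.1867] [ 2.686  0.013 -1.382] F [ 0.2  0.3 -0.6] w 0.0855 q [0.17 0.62 1.18 0.   1.8  1.54]
target [0.6184 0.1503 0.1833] shift units [-0.49 -1.3  -0.17] turn units [-0.09 -0.22  0.01]
```

View pics/c2.png

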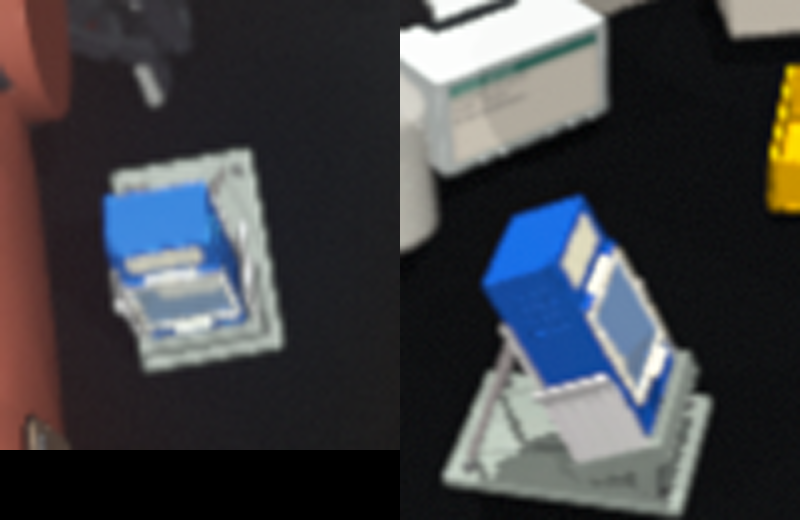

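```bash
python3 - <<'E'
from h import *
s=eyes.grab_frame("scene");t=eyes.grab_frame("top");st=state()
for n in C: print(n,proj(n,st["tcp_pos"]).round(0), np.array(C[n]["world_from_camera"])[:3,3].round(3))
o=np.zeros((600,800,3),np.uint8);o[:300,:400]=cv2.resize(s[...,::-1],(400,300));o[:300,400:]=cv2.resize(t[...,::-1],(400,300))
for i,(n,im) in enumerate((("scene",s),("top",t))):
    u,v=proj(n,st["tcp_pos"]).astype(int);c=im[max(v-60,0):v+60,max(u-80,0):u+80].copy();print(n,u,v,c.shape)
    o[300:,400*i:400*i+400]=cv2.resize(c[...,::-1],(400,300))
cv2.imwrite("pics/c3.png",o)
E
```

```text
scene [195. 204.] [0.257 0.769 0.625]
top [171. 198.] [ 0.542 -0.064  1.318]
scene 195 203 (120, 160, 3)
top 170 197 (120, 160, 3)
```

View pics/c3.png

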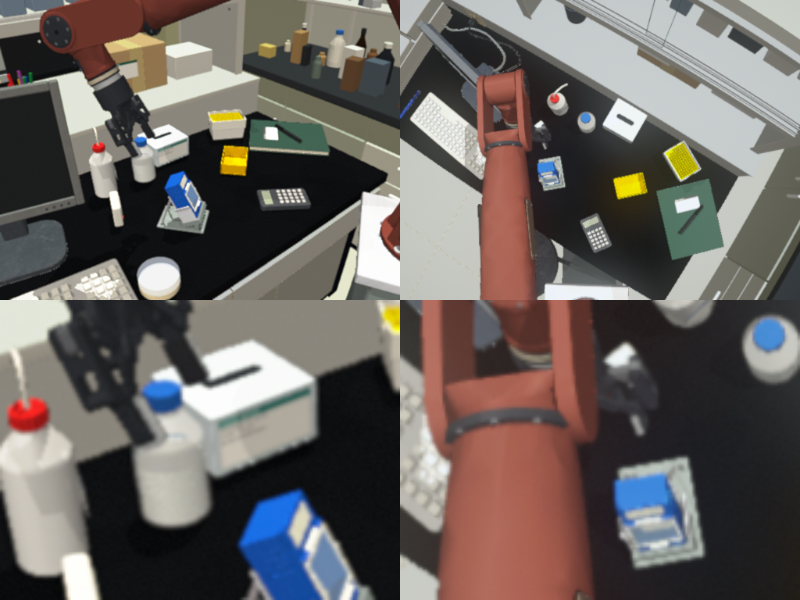

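```bash
python3 - <<'E'
from h import *
st=state();p=np.array(st["tcp_pos"]);R=Ro.from_euler("xyz",st["eef_rot"]).as_matrix();print(R.round(2))
for n in C:
    o=proj(n,p).astype(int)-[80,60]
    for x in(-.05,.05):
        for z in(-.06,-.005,.008): print(n,x,z,((proj(n,p+R@[x,0,z])-o)*2.5).round(0))
E
```

```text
[[ 0.19 -0.88 -0.43]
 [-0.98 -0.17 -0.07]
 [-0.01  0.44 -0.9 ]]
scene -0.05 -0.06 [132. 117.]
scene -0.05 -0.005 [173. 184.]
scene -0.05 0.008 [183. 200.]
scene 0.05 -0.06 [183.  50.]
scene 0.05 -0.005 [219. 112.]
scene 0.05 0.008 [227. 127.]
top -0.05 -0.06 [137. 129.]
top -0.05 -0.005 [153. 157.]
top -0.05 0.008 [156. 163.]
top 0.05 -0.06 [237. 112.]
top 0.05 -0.005 [248. 141.]
top 0.05 0.008 [251. 148.]
```

```bash
python3 - <<'E'
from h import *
st=state();p=np.array(st["tcp_pos"]);R=Ro.from_euler("xyz",st["eef_rot"]).as_matrix()
f=lambda n,uv:proj(n,p).astype(int)-[80,60]+np.array(uv)/2.5
for a,b in(((190,78),(240,130)),((205,80),(243,132))):
    x,e=tri(f("scene",a),f("top",b));print(x.round(4),e.round(4),(R.T@(x-p)).round(4))
s=eyes.grab_frame("scene");t=eyes.grab_frame("top")
a=crop(s,120,120,100,100,4);b=crop(t,150,150,65,65,6)
o=np.zeros((400,800,3),np.uint8);o[:400,:400]=a;o[:390,400:790]=b
o=np.clip(o.astype(float)*1.8,0,255).astype(np.uint8)
for n,f,q,off in(("scene",4,(120,120),0),("top",6,(150,150),400)):
    for x in(-.0425,.0425):
        u=(proj(n,p+R@[x,0,-.005])-q+.5)*f;cv2.circle(o,(int(u[0])+off,int(u[1])),4,(0,0,255),1)
cv2.imwrite("pics/c4.png",o)
E
```

```text
[0.6531 0.1332 0.2203] 0.0098 [ 0.0462  0.0002 -0.0369]
[0.6479 0.1286 0.2178] 0.0019 [ 0.0498  0.0046 -0.0321]
```

View pics/c4.png

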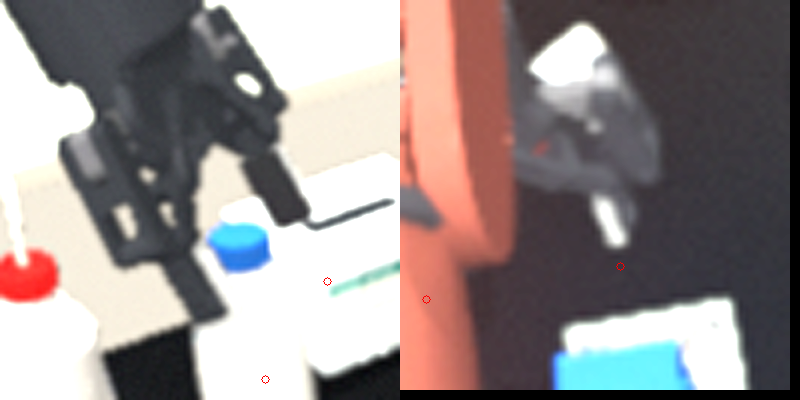

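The fingertips appear about 30 mm farther back along the tool than nominal. I'll approach to the nominal point and look again there.

apply_moves(steps=[{"wx": -0.09, "wy": -0.22, "wz": 0, "dx": -0.25, "dy": -0.65, "dz": -0.1, "gripper": 0}, {"wx": 0, "wy": 0, "wz": 0, "dx": -0.25, "dy": -0.65, "dz": -0.1, "gripper": 0}, {"wx": 0, "wy": 0, "wz": 0, "dx": 0, "dy": 0, "dz": 0, "gripper": 0}, {"wx": 0, "wy": 0, "wz": 0, "dx": -0.4, "dy": -0.08, "dz": -0.9, "gripper": 0}, {"wx": 0, "wy": 0, "wz": 0, "dx": -0.4, "dy": -0.08, "dz": -0.9, "gripper": 0}, {"wx": 0, "wy": 0, "wz": 0, "dx": -0.4, "dy": -0.08, "dz": -0.9, "gripper": 0}, {"wx": 0, "wy": 0, "wz": 0, "dx": 0, "dy": 0, "dz": 0, "gripper": 0}, {"wx": 0, "wy": 0, "wz": 0, "dx": 0, "dy": 0, "dz": 0, "gripper": 0}])

```text
t: 5.2
tcp_pos: [0.5959, 0.1433, 0.1315]
eef_rot: [2.714, 0.002, -1.386]
contact_force: [0.6, 0.0, 0.5]
gripper_width: 0.0852
```

```bash
python3 - <<'E'
from h import *
p,Rt=tcp(SEAT,PSI,.436);todo(p,Rt)
st=state();p=np.array(st["tcp_pos"]);R=Ro.from_euler("xyz",st["eef_rot"]).as_matrix()
s=eyes.grab_frame("scene");t=eyes.grab_frame("top");np.save("pics/s5.npy",s);np.save("pics/t5.npy",t)
a=crop(s,180,180,100,100,4);b=crop(t,155,180,65,65,6)
o=np.zeros((400,800,3),np.uint8);o[:400,:400]=a;o[:390,400:790]=b
o=np.clip(o.astype(float)*1.6,0,255).astype(np.uint8)
for n,f,q,off in(("scene",4,(180,180),0),("top",6,(155,180),400)):
    for x in(-.0425,.0425):
        u=(proj(n,p+R@[x,0,-.005])-q+.5)*f;cv2.circle(o,(int(u[0])+off,int(u[1])),4,(0,0,255),1)
cv2.imwrite("pics/c5.png",o)
E
```

```text
t 5.2 at [0.5959 0.1433 0.1315] [ 2.714e+00  2.000e-03 -1.386e+00] F [0.6 0.  0.5] w 0.0852 q [ 0.13  0.56  1.36 -0.02  1.65  1.52]
target [0.5769 0.1423 0.0926] shift units [-0.95 -0.05 -1.94] turn units [-0.04  0.08  0.05]
```

View pics/c5.png

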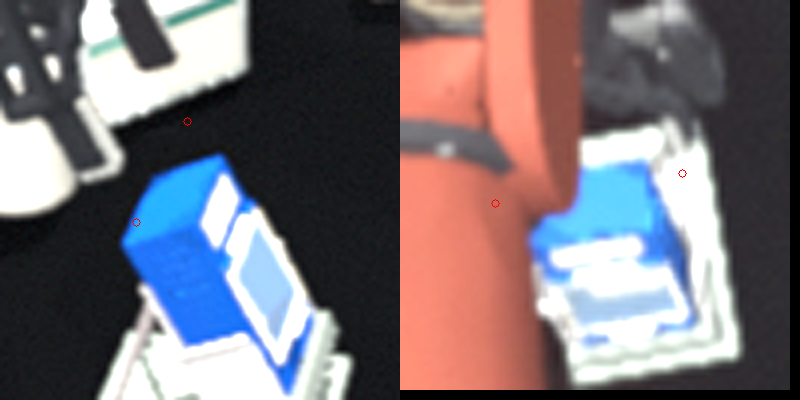

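apply_moves(steps=[{"wx": 0, "wy": 0, "wz": 0, "dx": -0.4, "dy": -0.05, "dz": -0.9, "gripper": 0}, {"wx": 0, "wy": 0, "wz": 0, "dx": -0.4, "dy": -0.05, "dz": -0.9, "gripper": 0}, {"wx": 0, "wy": 0, "wz": 0, "dx": -0.2, "dy": 0, "dz": -0.3, "gripper": 0}, {"wx": 0, "wy": 0, "wz": 0, "dx": 0, "dy": 0, "dz": 0, "gripper": 0}, {"wx": 0, "wy": 0, "wz": 0, "dx": 0, "dy": 0, "dz": 0, "gripper": 0}, {"wx": 0, "wy": 0, "wz": 0, "dx": 0, "dy": 0, "dz": 0, "gripper": 0}, {"wx": 0, "wy": 0, "wz": 0, "dx": 0, "dy": 0, "dz": 0, "gripper": 0}, {"wx": 0, "wy": 0, "wz": 0, "dx": 0, "dy": 0, "dz": 0, "gripper": 0}])

```text
t: 6.1
tcp_pos: [0.5846, 0.1428, 0.0975]
eef_rot: [2.733, 0.002, -1.386]
contact_force: [-0.1, -0.1, -0.0]
gripper_width: 0.0852
```

```bash
python3 - <<'E'
from h import *
p,Rt=tcp(SEAT,PSI,.436);todo(p,Rt)
st=state();p=np.array(st["tcp_pos"]);R=Ro.from_euler("xyz",st["eef_rot"]).as_matrix()
s=eyes.grab_frame("scene");t=eyes.grab_frame("top")
a=crop(s,180,180,100,100,4);b=crop(t,155,180,65,65,6)
o=np.zeros((400,800,3),np.uint8);o[:400,:400]=a;o[:390,400:790]=b
o=np.clip(o.astype(float)*1.6,0,255).astype(np.uint8)
for n,f,q,off in(("scene",4,(180,180),0),("top",6,(155,180),400)):
    for x in(-.0425,.0425):
        u=(proj(n,p+R@[x,0,-.005])-q+.5)*f;cv2.circle(o,(int(u[0])+off,int(u[1])),4,(0,0,255),1)
cv2.imwrite("pics/c6.png",o)
E
```

```text
t 6.1 at [0.5846 0.1428 0.0975] [ 2.733e+00  2.000e-03 -1.386e+00] F [-0.1 -0.1 -0. ] w 0.0852 q [ 0.13  0.56  1.42 -0.02  1.57  1.52]
target [0.5769 0.1423 0.0926] shift units [-0.38 -0.03 -0.24] turn units [-0.07  0.26  0.05]
```

View pics/c6.png

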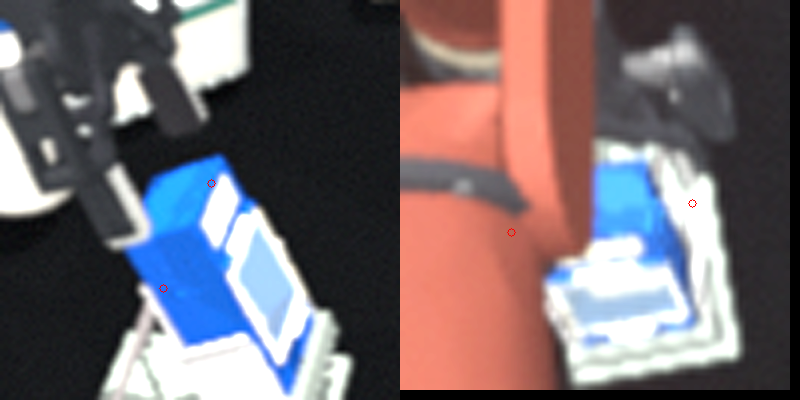

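The tips are now level with the upper end of the box, near its back edge, with the left tip at (128,243) and the right at (190,132). I'll correct about 10 mm forward and 31 mm along the tool, watching the forces.

apply_moves(steps=[{"wx": -0.07, "wy": 0.3, "wz": 0, "dx": -0.4, "dy": -0.05, "dz": 0.1, "gripper": 0}, {"wx": 0, "wy": 0.1, "wz": 0, "dx": -0.2, "dy": -0.05, "dz": -0.4, "gripper": 0}, {"wx": 0, "wy": 0, "wz": 0, "dx": -0.25, "dy": -0.05, "dz": -0.4, "gripper": 0}, {"wx": 0, "wy": 0, "wz": 0, "dx": -0.25, "dy": -0.05, "dz": -0.4, "gripper": 0}, {"wx": 0, "wy": 0, "wz": 0, "dx": 0, "dy": 0, "dz": 0, "gripper": 0}, {"wx": 0, "wy": 0, "wz": 0, "dx": 0, "dy": 0, "dz": 0, "gripper": 0}, {"wx": 0, "wy": 0, "wz": 0, "dx": 0, "dy": 0, "dz": 0, "gripper": 0}, {"wx": 0, "wy": 0, "wz": 0, "dx": 0, "dy": 0, "dz": 0, "gripper": 0}])

```text
t: 7.0
tcp_pos: [0.5589, 0.1382, 0.0722]
eef_rot: [2.685, 0.002, -1.386]
contact_force: [-0.4, -0.1, -0.1]
gripper_width: 0.0849
```

```bash
python3 - <<'E'
from h import *
p,Rt=tcp(SEAT,PSI,.436);p=p+Rt@[0,.005,.025];todo(p,Rt)
s=eyes.grab_frame("scene");t=eyes.grab_frame("top");np.save("pics/s7.npy",s)
a=crop(s,190,190,80,80,7.5);o=np.clip(a.astype(float)*1.6,0,255).astype(np.uint8)
cv2.imwrite("pics/c7.png",o)
E
```

```text
t 7.0 at [0.5589 0.1382 0.0722] [ 2.685e+00  2.000e-03 -1.386e+00] F [-0.4 -0.1 -0.1] w 0.0849 q [ 0.13  0.58  1.47 -0.02  1.55  1.52]
target [0.5621 0.1395 0.0721] shift units [ 0.16  0.06 -0.  ] turn units [ 0.02 -0.21  0.05]
```

View pics/c7.png

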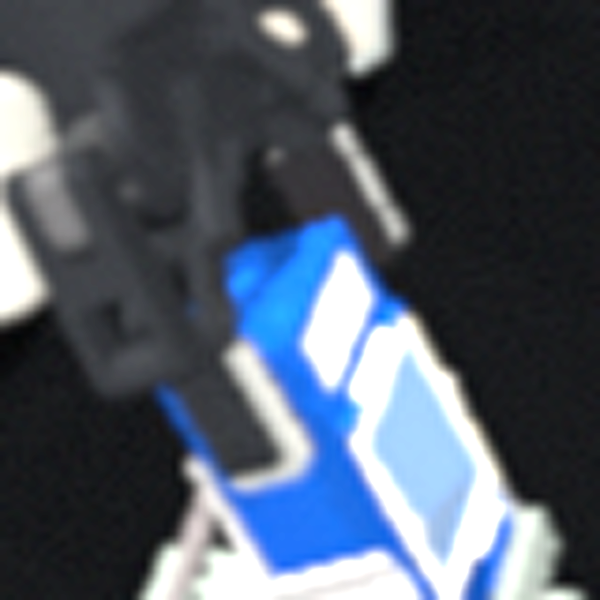

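The left finger now lies over the middle of the box side, its tip about 30 mm below the upper end, and the body is clear. I'll close now.

apply_moves(steps=[{"wx": 0, "wy": -0.2, "wz": 0, "dx": 0.05, "dy": 0, "dz": 0, "gripper": 0}, {"wx": 0, "wy": 0, "wz": 0, "dx": 0, "dy": 0, "dz": 0, "gripper": 50}, {"wx": 0, "wy": 0, "wz": 0, "dx": 0, "dy": 0, "dz": 0, "gripper": 90}, {"wx": 0, "wy": 0, "wz": 0, "dx": 0, "dy": 0, "dz": 0, "gripper": 130}, {"wx": 0, "wy": 0, "wz": 0, "dx": 0, "dy": 0, "dz": 0, "gripper": 200}, {"wx": 0, "wy": 0, "wz": 0, "dx": 0, "dy": 0, "dz": 0, "gripper": 255}, {"wx": 0, "wy": 0, "wz": 0, "dx": 0, "dy": 0, "dz": 0, "gripper": 255}, {"wx": 0, "wy": 0, "wz": 0, "dx": 0, "dy": 0, "dz": 0, "gripper": 255}], grip_force=45)

```text
t: 7.9
tcp_pos: [0.5611, 0.1386, 0.0734]
eef_rot: [2.709, -0.001, -1.386]
contact_force: [-0.3, -0.5, -0.6]
gripper_width: 0.0553
```

```bash
python3 - <<'E'
from h import *
s=state();np.savez("g.npz",p=s["tcp_pos"],r=s["eef_rot"]);print(s["tcp_pos"],s["eef_rot"],s["gripper_width"],s["contact_force"])
E
```

```text
[0.56110441 0.13863355 0.07336259] [ 2.70910721e+00 -1.47512195e-03 -1.38602607e+00] 0.05530132073960028 [-0.28086871 -0.46438232 -0.56441043]
```

apply_moves(steps=[{"wx": 0, "wy": 0, "wz": 0, "dx": 0.2, "dy": 0.04, "dz": 0.44, "gripper": 255}, {"wx": 0, "wy": 0, "wz": 0, "dx": 0.4, "dy": 0.08, "dz": 0.88, "gripper": 255}, {"wx": 0, "wy": 0, "wz": 0, "dx": 0.4, "dy": 0.08, "dz": 0.88, "gripper": 255}, {"wx": 0, "wy": 0, "wz": 0, "dx": 0.4, "dy": 0.08, "dz": 0.88, "gripper": 255}, {"wx": 0, "wy": 0, "wz": 0, "dx": 0.4, "dy": 0.08, "dz": 0.88, "gripper": 255}, {"wx": 0, "wy": 0, "wz": 0, "dx": 0.4, "dy": 0.08, "dz": 0.88, "gripper": 255}, {"wx": 0, "wy": 0, "wz": 0, "dx": 0.4, "dy": 0.08, "dz": 0.88, "gripper": 255}, {"wx": 0, "wy": 0, "wz": 0, "dx": 0, "dy": 0, "dz": 0, "gripper": 255}])

```text
t: 8.7
tcp_pos: [0.6141, 0.1486, 0.1902]
eef_rot: [2.706, -0.002, -1.386]
contact_force: [0.9, -0.2, -1.8]
gripper_width: 0.0555
```

```bash
cat >>h.py <<'E'
import os
if os.path.exists("g.npz"):
    g=np.load("g.npz");RG=Ro.from_euler("xyz",g["r"]).as_matrix();RB0=boxR(PSI,.436)
    RBT=RG.T@RB0; PBT=RG.T@(SEAT-g["p"])   # box in tool
    print("box origin in tool",PBT.round(4))
def tool_for(boxO,psi,th):
    Rt=boxR(psi,th)@RBT.T;return boxO-Rt@PBT,Rt
def tool_lip(lip,psi,th): return tool_for(lip-boxR(psi,th)@[-.019,0,.022],psi,th)
def box_now():
    s=state();R=Ro.from_euler("xyz",s["eef_rot"]).as_matrix();return s["tcp_pos"]+R@PBT,R@RBT
LIP=np.array([.5548,-.1488,.080])
E
python3 - <<'E'
from h import *
todo(*tool_lip(LIP+[0,0,.05],.2,.05))
for th in(.05,-.3,-.5,-.8):print(th,tool_lip(LIP,.2,th)[0].round(4))
E
```

```text
box origin in tool [-0.0006 -0.0064  0.0447]
t 8.7 at [0.6141 0.1486 0.1902] [ 2.706e+00 -2.000e-03 -1.386e+00] F [ 0.9 -0.2 -1.8] w 0.0555 q [ 0.14  0.56  1.26 -0.02  1.76  1.53]
target [ 0.5682 -0.1467  0.152 ] shift units [ -2.3  -14.77  -1.91] turn units [ 0.76 -3.81  0.1 ]
0.05 [ 0.5682 -0.1467  0.102 ]
-0.3 [ 0.56   -0.1484  0.1053]
-0.5 [ 0.555  -0.1494  0.1059]
-0.8 [ 0.5475 -0.1509  0.1047]
```

apply_moves(steps=[{"wx": 0.05, "wy": -0.25, "wz": 0, "dx": -0.15, "dy": -0.5, "dz": 0, "gripper": 255}, {"wx": 0.05, "wy": -0.25, "wz": 0, "dx": -0.15, "dy": -0.9, "dz": 0, "gripper": 255}, {"wx": 0.05, "wy": -0.25, "wz": 0, "dx": -0.15, "dy": -0.9, "dz": 0, "gripper": 255}, {"wx": 0.05, "wy": -0.25, "wz": 0, "dx": -0.15, "dy": -0.9, "dz": 0, "gripper": 255}, {"wx": 0.05, "wy": -0.25, "wz": 0, "dx": -0.15, "dy": -0.9, "dz": 0, "gripper": 255}, {"wx": 0.05, "wy": -0.25, "wz": 0, "dx": -0.15, "dy": -0.9, "dz": 0, "gripper": 255}, {"wx": 0.05, "wy": -0.25, "wz": 0, "dx": -0.15, "dy": -0.9, "dz": 0, "gripper": 255}, {"wx": 0.05, "wy": -0.25, "wz": 0, "dx": -0.15, "dy": -0.9, "dz": 0, "gripper": 255}])

```text
t: 9.5
tcp_pos: [0.5838, 0.0107, 0.1805]
eef_rot: [2.907, 0.003, -1.382]
contact_force: [0.1, -0.2, -1.9]
gripper_width: 0.0555
```

apply_moves(steps=[{"wx": 0.05, "wy": -0.25, "wz": 0, "dx": -0.15, "dy": -0.9, "dz": -0.2, "gripper": 255}, {"wx": 0.05, "wy": -0.25, "wz": 0, "dx": -0.15, "dy": -0.9, "dz": -0.2, "gripper": 255}, {"wx": 0.05, "wy": -0.25, "wz": 0, "dx": -0.15, "dy": -0.9, "dz": -0.2, "gripper": 255}, {"wx": 0.05, "wy": -0.25, "wz": 0, "dx": -0.15, "dy": -0.9, "dz": -0.2, "gripper": 255}, {"wx": 0.05, "wy": -0.25, "wz": 0, "dx": -0.15, "dy": -0.9, "dz": -0.2, "gripper": 255}, {"wx": 0.05, "wy": -0.25, "wz": 0, "dx": -0.15, "dy": -0.9, "dz": -0.2, "gripper": 255}, {"wx": 0, "wy": 0, "wz": 0, "dx": 0, "dy": -0.9, "dz": -0.2, "gripper": 255}, {"wx": 0, "wy": 0, "wz": 0, "dx": 0, "dy": -0.4, "dz": -0.2, "gripper": 255}])

```text
t: 10.3
tcp_pos: [0.5539, -0.1281, 0.1385]
eef_rot: [3.05, 0.01, -1.383]
contact_force: [0.3, 0.2, -1.2]
gripper_width: 0.0557
```

```bash
python3 - <<'E'
from h import *
todo(*tool_lip(LIP+[0,0,.05],.2,.05))
bo,Rb=box_now();print("box now",bo.round(4),Rb.round(3).tolist())
s=eyes.grab_frame("scene");t=eyes.grab_frame("top");np.save("pics/s8.npy",s);np.save("pics/t8.npy",t)
a=crop(s,240,120,100,120,4);b=crop(t,255,195,80,80,5);print(a.shape,b.shape)
o=np.zeros((480,800,3),np.uint8);o[:480,:400]=a;o[:400,400:800]=b
o=np.clip(o.astype(float)*1.5,0,255).astype(np.uint8)
for n,f,q,off in(("scene",4,(240,120),0),("top",5,(255,195),400)):
    for x in((-.019,.028,.104),(-.019,-.028,.104),(-.019,.028,0),(-.019,-.028,0),(.019,.028,0),(.019,.028,.104)):
        u=(proj(n,bo+Rb@x)-q+.5)*f;cv2.circle(o,(int(u[0])+off,int(u[1])),3,(0,0,255),1)
cv2.imwrite("pics/c8.png",o)
E
```

```text
box origin in tool [-0.0006 -0.0064  0.0447]
t 10.3 at [ 0.5539 -0.1281  0.1385] [ 3.05   0.01  -1.383] F [ 0.3  0.2 -1.2] w 0.0557 q [-0.33  0.23  1.74 -0.04  1.26  1.07]
target [ 0.5682 -0.1467  0.152 ] shift units [ 0.71 -0.93  0.67] turn units [-0.   -0.46  0.06]
box now [ 0.556  -0.1266  0.0934] [[0.977, -0.192, 0.095], [0.192, 0.981, 0.009], [-0.095, 0.01, 0.995]]
(480, 400, 3) (400, 400, 3)
```

View pics/c8.png

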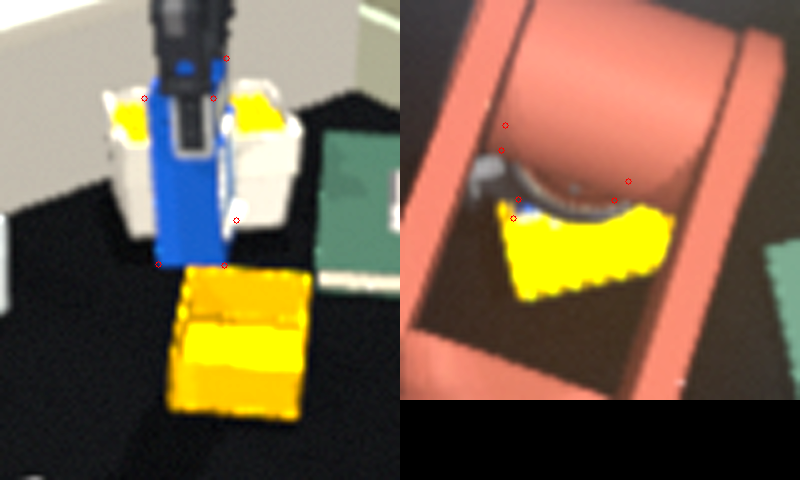

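The box position predicted from the grasp matches the picture to about 2 px (bottom edge at (158,264)–(224,265)), so the offset is fixed in the tool. Next I'll position over the tray and tip partway.

apply_moves(steps=[{"wx": 0, "wy": 0, "wz": 0, "dx": 0.35, "dy": -0.5, "dz": 0, "gripper": 255}, {"wx": 0, "wy": 0, "wz": 0, "dx": 0.35, "dy": -0.4, "dz": 0, "gripper": 255}, {"wx": 0.1, "wy": -0.5, "wz": 0, "dx": -0.1, "dy": 0, "dz": 0, "gripper": 255}, {"wx": 0.1, "wy": -0.5, "wz": 0, "dx": -0.1, "dy": 0, "dz": -0.3, "gripper": 255}, {"wx": 0.1, "wy": -0.5, "wz": 0, "dx": -0.1, "dy": 0, "dz": -0.3, "gripper": 255}, {"wx": 0.1, "wy": -0.5, "wz": 0, "dx": -0.1, "dy": 0, "dz": -0.4, "gripper": 255}, {"wx": 0, "wy": 0, "wz": 0, "dx": 0, "dy": 0, "dz": -0.4, "gripper": 255}, {"wx": 0, "wy": 0, "wz": 0, "dx": 0, "dy": 0, "dz": 0, "gripper": 255}])

```text
t: 11.2
tcp_pos: [0.5674, -0.1455, 0.1109]
eef_rot: [-3.02, 0.01, -1.375]
contact_force: [0.8, -0.2, -1.7]
gripper_width: 0.0553
```

```bash
sed -i 's/-.1488,.080/-.1488,.072/' h.py; python3 - <<'E'
from h import *
bo,Rb=box_now();print("lip",(bo+Rb@[-.019,0,.022]).round(4),"th",np.arctan2(Rb[0,2],Rb[2,2]).round(3))
todo(*tool_lip(LIP,.2,-.3))
todo(*tool_lip(LIP,.2,-.8))
E
```

```text
box origin in tool [-0.0006 -0.0064  0.0447]
lip [ 0.5577 -0.1467  0.0869] th -0.114
t 11.2 at [ 0.5674 -0.1455  0.1109] [-3.02   0.01  -1.375] F [ 0.8 -0.2 -1.7] w 0.0553 q [-0.41  0.17  1.87  0.09  1.01  0.92]
target [ 0.56   -0.1484  0.0973] shift units [-0.37 -0.14 -0.68] turn units [ 0.28 -1.8  -0.02]
t 11.2 at [ 0.5674 -0.1455  0.1109] [-3.02   0.01  -1.375] F [ 0.8 -0.2 -1.7] w 0.0553 q [-0.41  0.17  1.87  0.09  1.01  0.92]
target [ 0.5475 -0.1509  0.0967] shift units [-1.   -0.27 -0.71] turn units [ 1.28 -6.7  -0.04]
```

apply_moves(steps=[{"wx": 0.1, "wy": -0.5, "wz": 0, "dx": -0.1, "dy": -0.04, "dz": -0.3, "gripper": 255}, {"wx": 0.1, "wy": -0.5, "wz": 0, "dx": -0.1, "dy": -0.04, "dz": -0.3, "gripper": 255}, {"wx": 0.1, "wy": -0.5, "wz": 0, "dx": -0.08, "dy": -0.02, "dz": 0, "gripper": 255}, {"wx": 0.1, "wy": -0.5, "wz": 0, "dx": -0.08, "dy": -0.02, "dz": 0, "gripper": 255}, {"wx": 0.1, "wy": -0.5, "wz": 0, "dx": -0.08, "dy": -0.02, "dz": 0, "gripper": 255}, {"wx": 0.1, "wy": -0.5, "wz": 0, "dx": -0.08, "dy": -0.02, "dz": 0, "gripper": 255}, {"wx": 0.1, "wy": -0.5, "wz": 0, "dx": -0.08, "dy": -0.02, "dz": 0, "gripper": 255}, {"wx": 0, "wy": 0, "wz": 0, "dx": 0, "dy": 0, "dz": 0, "gripper": 255}])

```text
t: 12.0
tcp_pos: [0.5653, -0.1496, 0.1036]
eef_rot: [-2.649, 0.004, -1.361]
contact_force: [0.8, -1.2, -2.3]
gripper_width: 0.0555
```

```bash
python3 - <<'E'
from h import *
bo,Rb=box_now();print("lip",(bo+Rb@[-.019,0,.022]).round(4),"th",np.arctan2(Rb[0,2],Rb[2,2]).round(3))
todo(*tool_lip(LIP,.2,-.8))
E
```

```text
box origin in tool [-0.0006 -0.0064  0.0447]
lip [ 0.5648 -0.1491  0.0777] th -0.479
t 12.0 at [ 0.5653 -0.1496  0.1036] [-2.649  0.004 -1.361] F [ 0.8 -1.2 -2.3] w 0.0555 q [-0.57  0.03  2.12  0.54  0.71  0.42]
target [ 0.5475 -0.1509  0.0967] shift units [-0.89 -0.06 -0.34] turn units [ 0.63 -3.05 -0.14]
```

apply_moves(steps=[{"wx": 0, "wy": 0, "wz": 0, "dx": -0.5, "dy": 0, "dz": -0.2, "gripper": 255}, {"wx": 0.1, "wy": -0.4, "wz": 0, "dx": -0.25, "dy": 0, "dz": -0.1, "gripper": 255}, {"wx": 0.1, "wy": -0.5, "wz": 0, "dx": -0.12, "dy": 0, "dz": -0.05, "gripper": 255}, {"wx": 0.1, "wy": -0.5, "wz": 0, "dx": -0.12, "dy": 0, "dz": 0, "gripper": 255}, {"wx": 0.1, "wy": -0.5, "wz": 0, "dx": -0.12, "dy": 0, "dz": 0, "gripper": 255}, {"wx": 0.1, "wy": -0.5, "wz": 0, "dx": -0.1, "dy": 0, "dz": 0, "gripper": 255}, {"wx": 0.1, "wy": -0.5, "wz": 0, "dx": -0.1, "dy": 0, "dz": 0, "gripper": 255}, {"wx": 0, "wy": 0, "wz": 0, "dx": 0, "dy": 0, "dz": 0, "gripper": 255}])

```text
t: 12.8
tcp_pos: [0.544, -0.1507, 0.1011]
eef_rot: [-2.344, -0.009, -1.35]
contact_force: [-0.2, 0.0, -2.1]
gripper_width: 0.0554
```

apply_moves(steps=[{"wx": 0, "wy": 0, "wz": 0, "dx": 0, "dy": 0, "dz": 0, "gripper": 255}, {"wx": 0, "wy": 0, "wz": 0, "dx": 0, "dy": 0, "dz": 0, "gripper": 255}, {"wx": 0, "wy": 0, "wz": 0, "dx": 0, "dy": 0, "dz": 0, "gripper": 255}, {"wx": 0, "wy": 0, "wz": 0, "dx": 0, "dy": 0, "dz": 0, "gripper": 255}, {"wx": 0, "wy": 0, "wz": 0, "dx": 0, "dy": 0, "dz": 0, "gripper": 255}, {"wx": 0, "wy": 0, "wz": 0, "dx": 0, "dy": 0, "dz": 0, "gripper": 255}, {"wx": 0, "wy": 0, "wz": 0, "dx": 0, "dy": 0, "dz": 0, "gripper": 255}, {"wx": 0, "wy": 0, "wz": 0, "dx": 0, "dy": 0, "dz": 0, "gripper": 255}])

```text
t: 13.6
tcp_pos: [0.5478, -0.1522, 0.1049]
eef_rot: [-2.344, -0.015, -1.346]
contact_force: [0.2, 0.7, -1.5]
gripper_width: 0.0556
```

```bash
python3 - <<'E'
from h import *
bo,Rb=box_now();print("lip",(bo+Rb@[-.019,0,.022]).round(4),"th",np.arctan2(Rb[0,2],Rb[2,2]).round(3))
todo(*tool_lip(LIP,.2,-.8))
s=eyes.grab_frame("scene");t=eyes.grab_frame("top");np.save("pics/s9.npy",s);np.save("pics/t9.npy",t)
o=np.zeros((480,800,3),np.uint8);o[:480,:400]=crop(s,250,130,100,120,4);o[:400,400:800]=crop(t,255,195,80,80,5)
cv2.imwrite("pics/c9.png",np.clip(o.astype(float)*1.5,0,255).astype(np.uint8))
E
```

```text
box origin in tool [-0.0006 -0.0064  0.0447]
lip [ 0.5551 -0.1504  0.0801] th -0.783
t 13.6 at [ 0.5478 -0.1522  0.1049] [-2.344 -0.015 -1.346] F [ 0.2  0.7 -1.5] w 0.0556 q [-0.75 -0.02  2.31  1.16  0.69 -0.3 ]
target [ 0.5475 -0.1509  0.0967] shift units [-0.02  0.06 -0.41] turn units [ 0.2  -0.02 -0.28]
```

View pics/c9.png

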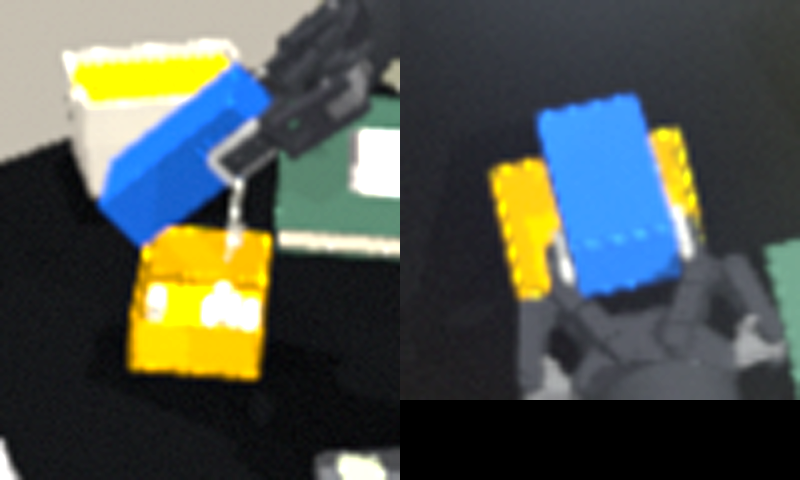

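The box is tipped about 45° with the lid hanging at (235,215), and bars are visible in the tray at (155,300) and (220–250,300). I'll tip a little further and jiggle it to empty it fully.

apply_moves(steps=[{"wx": 0.1, "wy": -0.5, "wz": 0, "dx": -0.05, "dy": 0, "dz": 0, "gripper": 255}, {"wx": 0.05, "wy": -0.3, "wz": 0, "dx": -0.05, "dy": 0, "dz": 0, "gripper": 255}, {"wx": 0, "wy": 0, "wz": 0, "dx": 0, "dy": 0, "dz": 0.2, "gripper": 255}, {"wx": 0, "wy": 0, "wz": 0, "dx": 0, "dy": 0, "dz": -0.2, "gripper": 255}, {"wx": 0, "wy": 0, "wz": 0, "dx": 0, "dy": 0, "dz": 0.2, "gripper": 255}, {"wx": 0, "wy": 0, "wz": 0, "dx": 0, "dy": 0, "dz": -0.2, "gripper": 255}, {"wx": 0, "wy": 0, "wz": 0, "dx": 0, "dy": 0, "dz": 0, "gripper": 255}, {"wx": 0, "wy": 0, "wz": 0, "dx": 0, "dy": 0, "dz": 0, "gripper": 255}])

```text
t: 14.5
tcp_pos: [0.5471, -0.1533, 0.1065]
eef_rot: [-2.26, -0.022, -1.348]
contact_force: [-0.2, 0.0, -1.7]
gripper_width: 0.0555
```

apply_moves(steps=[{"wx": 0, "wy": 0, "wz": 0, "dx": 0, "dy": 0, "dz": 0, "gripper": 255}, {"wx": 0, "wy": 0, "wz": 0, "dx": 0, "dy": 0, "dz": 0, "gripper": 255}, {"wx": 0, "wy": 0, "wz": 0, "dx": 0, "dy": 0, "dz": 0, "gripper": 255}, {"wx": 0, "wy": 0, "wz": 0, "dx": 0, "dy": 0, "dz": 0, "gripper": 255}, {"wx": 0, "wy": 0, "wz": 0, "dx": 0, "dy": 0, "dz": 0, "gripper": 255}, {"wx": 0, "wy": 0, "wz": 0, "dx": 0, "dy": 0, "dz": 0.3, "gripper": 255}, {"wx": 0, "wy": 0, "wz": 0, "dx": 0, "dy": 0, "dz": 0.5, "gripper": 255}, {"wx": 0, "wy": 0, "wz": 0, "dx": 0, "dy": 0, "dz": 0.5, "gripper": 255}])

```text
t: 15.3
tcp_pos: [0.5461, -0.1521, 0.1319]
eef_rot: [-2.263, -0.018, -1.347]
contact_force: [0.0, -0.6, -1.5]
gripper_width: 0.0556
```

```bash
python3 - <<'E'
from h import *
bo,Rb=box_now();print("lip",(bo+Rb@[-.019,0,.022]).round(4),"th",np.arctan2(Rb[0,2],Rb[2,2]).round(3))
todo(*tool_lip(LIP+[0,0,.08],.2,-.1))
R=boxR(PSI,.436);todo(*tool_for(SEAT+R@[0,0,.12],PSI,.436))
E
```

```text
box origin in tool [-0.0006 -0.0064  0.0447]
lip [ 0.5553 -0.1499  0.1078] th -0.865
t 15.3 at [ 0.5461 -0.1521  0.1319] [-2.263 -0.018 -1.347] F [ 0.  -0.6 -1.5] w 0.0556 q [-0.79 -0.07  2.34  1.24  0.76 -0.37]
target [ 0.5648 -0.1474  0.1758] shift units [0.93 0.24 2.2 ] turn units [-1.43  7.62 -0.34]
t 15.3 at [ 0.5461 -0.1521  0.1319] [-2.263 -0.018 -1.347] F [ 0.  -0.6 -1.5] w 0.0556 q [-0.79 -0.07  2.34  1.24  0.76 -0.37]
target [0.6109 0.1482 0.1821] shift units [ 3.24 15.02  2.51] turn units [-2.52 12.87 -0.46]
```

apply_moves(steps=[{"wx": -0.15, "wy": 0.7, "wz": 0, "dx": 0.2, "dy": 0, "dz": 0.7, "gripper": 255}, {"wx": -0.15, "wy": 0.7, "wz": 0, "dx": 0.2, "dy": 0.3, "dz": 0.7, "gripper": 255}, {"wx": -0.15, "wy": 0.7, "wz": 0, "dx": 0.2, "dy": 0.7, "dz": 0.5, "gripper": 255}, {"wx": -0.15, "wy": 0.7, "wz": -0.03, "dx": 0.2, "dy": 0.9, "dz": 0.2, "gripper": 255}, {"wx": -0.15, "wy": 0.7, "wz": -0.03, "dx": 0.2, "dy": 0.9, "dz": 0.2, "gripper": 255}, {"wx": -0.15, "wy": 0.7, "wz": -0.03, "dx": 0.2, "dy": 0.9, "dz": 0.2, "gripper": 255}, {"wx": -0.15, "wy": 0.7, "wz": -0.03, "dx": 0.2, "dy": 0.9, "dz": 0.2, "gripper": 255}, {"wx": -0.15, "wy": 0.7, "wz": -0.03, "dx": 0.2, "dy": 0.9, "dz": 0.2, "gripper": 255}])

```text
t: 16.1
tcp_pos: [0.5748, -0.0405, 0.1963]
eef_rot: [-2.857, -0.015, -1.371]
contact_force: [0.3, -0.6, -1.9]
gripper_width: 0.0556
```

apply_moves(steps=[{"wx": -0.15, "wy": 0.7, "wz": -0.03, "dx": 0.2, "dy": 0.9, "dz": 0.1, "gripper": 255}, {"wx": -0.15, "wy": 0.7, "wz": -0.03, "dx": 0.2, "dy": 0.9, "dz": 0.1, "gripper": 255}, {"wx": -0.15, "wy": 0.7, "wz": -0.03, "dx": 0.2, "dy": 0.9, "dz": 0.1, "gripper": 255}, {"wx": -0.15, "wy": 0.7, "wz": -0.03, "dx": 0.2, "dy": 0.9, "dz": 0.1, "gripper": 255}, {"wx": -0.15, "wy": 0.7, "wz": -0.03, "dx": 0.2, "dy": 0.9, "dz": 0.1, "gripper": 255}, {"wx": -0.15, "wy": 0.7, "wz": -0.03, "dx": 0.2, "dy": 0.9, "dz": 0.1, "gripper": 255}, {"wx": 0, "wy": 0, "wz": 0, "dx": 0.2, "dy": 0.9, "dz": 0, "gripper": 255}, {"wx": 0, "wy": 0, "wz": 0, "dx": 0, "dy": 0, "dz": 0, "gripper": 255}])

```text
t: 16.9
tcp_pos: [0.6044, 0.0956, 0.2143]
eef_rot: [2.983, -0.024, -1.385]
contact_force: [-0.1, -0.7, -1.4]
gripper_width: 0.0555
```

```bash
python3 - <<'E'
from h import *
R=boxR(PSI,.436);todo(*tool_for(SEAT+R@[0,0,.12],PSI,.436))
s=eyes.grab_frame("scene");t=eyes.grab_frame("top");np.save("pics/s10.npy",s);np.save("pics/t10.npy",t)
o=np.zeros((480,800,3),np.uint8);o[:400,:400]=crop(s,270,175,57,57,7.018)[:400,:400];o[:400,400:]=crop(t,265,210,57,57,7.018)[:400,:400]
cv2.imwrite("pics/c10.png",o)
h=cv2.cvtColor(t,cv2.COLOR_RGB2HSV);m=(h[...,1]<120)&(h[...,2]>120)
n,l,st,c=cv2.connectedComponentsWithStats(m[215:260,272:316].astype(np.uint8));print(st[1:].tolist(),c[1:].round(1).tolist())
m=m|((h[...,0]>18)&(h[...,0]<35)&(h[...,1]>150)&(h[...,2]>80));m[:,:260]=0;m[:,330:]=0;m[:210]=0;m[265:]=0
cs,_=cv2.findContours(m.astype(np.uint8),0,2);print(cv2.minAreaRect(max(cs,key=cv2.contourArea)))
E
```

```text
box origin in tool [-0.0006 -0.0064  0.0447]
t 16.9 at [0.6044 0.0956 0.2143] [ 2.983 -0.024 -1.385] F [-0.1 -0.7 -1.4] w 0.0555 q [ 0.07  0.3   1.51 -0.04  1.49  1.46]
target [0.6109 0.1482 0.1821] shift units [ 0.32  2.63 -1.61] turn units [-0.29  2.73 -0.05]
[[15, 10, 13, 6, 49], [15, 22, 16, 14, 165]] [[21.0, 12.5], [23.0, 28.3]]
((294.27056884765625, 237.2176055908203), (28.09248924255371, 39.91519546508789), 77.47119140625)
```

White area in the tray is 49 + 165 = 214 px, against about 43 px per bar, so all five bars are in. The tray hasn't moved. Now I'll go back above the stand.

apply_moves(steps=[{"wx": -0.05, "wy": 0.5, "wz": 0, "dx": 0.06, "dy": 0.6, "dz": 0, "gripper": 255}, {"wx": -0.05, "wy": 0.5, "wz": 0, "dx": 0.06, "dy": 0.6, "dz": -0.1, "gripper": 255}, {"wx": -0.05, "wy": 0.5, "wz": 0, "dx": 0.06, "dy": 0.6, "dz": -0.1, "gripper": 255}, {"wx": -0.05, "wy": 0.5, "wz": 0, "dx": 0.06, "dy": 0.6, "dz": -0.2, "gripper": 255}, {"wx": -0.05, "wy": 0.5, "wz": 0, "dx": 0, "dy": 0.2, "dz": -0.2, "gripper": 255}, {"wx": -0.05, "wy": 0.2, "wz": 0, "dx": 0, "dy": 0, "dz": -0.2, "gripper": 255}, {"wx": 0, "wy": 0, "wz": 0, "dx": 0, "dy": 0, "dz": 0, "gripper": 255}, {"wx": 0, "wy": 0, "wz": 0, "dx": 0, "dy": 0, "dz": 0, "gripper": 255}])

```text
t: 17.8
tcp_pos: [0.6039, 0.1364, 0.2008]
eef_rot: [2.706, -0.01, -1.394]
contact_force: [-0.4, 1.0, -1.6]
gripper_width: 0.0557
```

```bash
python3 - <<'E'
from h import *
R=boxR(PSI,.436);todo(*tool_for(SEAT+R@[0,0,.12],PSI,.436))
E
```

```text
box origin in tool [-0.0006 -0.0064  0.0447]
t 17.8 at [0.6039 0.1364 0.2008] [ 2.706 -0.01  -1.394] F [-0.4  1.  -1.6] w 0.0557 q [ 0.13  0.52  1.29 -0.03  1.77  1.52]
target [0.6109 0.1482 0.1821] shift units [ 0.35  0.59 -0.93] turn units [ 0.09 -0.02  0.08]
```

apply_moves(steps=[{"wx": 0.09, "wy": 0, "wz": 0.08, "dx": 0.35, "dy": 0.6, "dz": 0, "gripper": 255}, {"wx": 0, "wy": 0, "wz": 0, "dx": 0, "dy": 0, "dz": 0, "gripper": 255}, {"wx": 0, "wy": 0, "wz": 0, "dx": 0, "dy": 0, "dz": -0.5, "gripper": 255}, {"wx": 0, "wy": 0, "wz": 0, "dx": 0, "dy": 0, "dz": -0.3, "gripper": 255}, {"wx": 0, "wy": 0, "wz": 0, "dx": 0, "dy": 0, "dz": 0, "gripper": 255}, {"wx": 0, "wy": 0, "wz": 0, "dx": 0, "dy": 0, "dz": 0, "gripper": 255}, {"wx": 0, "wy": 0, "wz": 0, "dx": 0, "dy": 0, "dz": 0, "gripper": 255}, {"wx": 0, "wy": 0, "wz": 0, "dx": 0, "dy": 0, "dz": 0, "gripper": 255}])

```text
t: 18.6
tcp_pos: [0.6109, 0.1482, 0.1852]
eef_rot: [2.711, -0.001, -1.386]
contact_force: [-0.5, -1.0, -1.1]
gripper_width: 0.0553
```

```bash
python3 - <<'E'
from h import *
R=boxR(PSI,.436);todo(*tool_for(SEAT+R@[0,0,.12],PSI,.436));bo,Rb=box_now();print("in seat frame",(R.T@(bo-SEAT)).round(4))
E
```

```text
box origin in tool [-0.0006 -0.0064  0.0447]
t 18.6 at [0.6109 0.1482 0.1852] [ 2.711e+00 -1.000e-03 -1.386e+00] F [-0.5 -1.  -1.1] w 0.0553 q [ 0.14  0.55  1.27 -0.02  1.75  1.52]
target [0.6109 0.1482 0.1821] shift units [-0.   -0.   -0.15] turn units [-0.01  0.01  0.  ]
in seat frame [-1.200e-03  1.000e-04  1.228e-01]
```

apply_moves(steps=[{"wx": 0, "wy": 0, "wz": 0, "dx": -0.31, "dy": -0.06, "dz": -0.68, "gripper": 255}, {"wx": 0, "wy": 0, "wz": 0, "dx": -0.31, "dy": -0.06, "dz": -0.68, "gripper": 255}, {"wx": 0, "wy": 0, "wz": 0, "dx": -0.31, "dy": -0.06, "dz": -0.68, "gripper": 255}, {"wx": 0, "wy": 0, "wz": 0, "dx": -0.31, "dy": -0.06, "dz": -0.68, "gripper": 255}, {"wx": 0, "wy": 0, "wz": 0, "dx": 0, "dy": 0, "dz": 0, "gripper": 255}, {"wx": 0, "wy": 0, "wz": 0, "dx": 0, "dy": 0, "dz": 0, "gripper": 255}, {"wx": 0, "wy": 0, "wz": 0, "dx": 0, "dy": 0, "dz": 0, "gripper": 255}, {"wx": 0, "wy": 0, "wz": 0, "dx": 0, "dy": 0, "dz": 0, "gripper": 255}])

```text
t: 19.4
tcp_pos: [0.5821, 0.1427, 0.1248]
eef_rot: [2.708, -0.001, -1.386]
contact_force: [0.2, -0.9, -2.0]
gripper_width: 0.0559
```

```bash
python3 - <<'E'
from h import *
R=boxR(PSI,.436);todo(*tool_for(SEAT,PSI,.436));bo,Rb=box_now();print("in seat frame",(R.T@(bo-SEAT)).round(4))
E
```

```text
box origin in tool [-0.0006 -0.0064  0.0447]
t 19.4 at [0.5821 0.1427 0.1248] [ 2.708e+00 -1.000e-03 -1.386e+00] F [ 0.2 -0.9 -2. ] w 0.0559 q [ 0.14  0.55  1.4  -0.02  1.63  1.53]
target [0.5611 0.1386 0.0734] shift units [-1.05 -0.2  -2.57] turn units [-0.   -0.02  0.  ]
in seat frame [-0.0024  0.0001  0.0556]
```

apply_moves(steps=[{"wx": 0, "wy": 0, "wz": 0, "dx": -0.2, "dy": -0.04, "dz": -0.55, "gripper": 255}, {"wx": 0, "wy": 0, "wz": 0, "dx": -0.22, "dy": -0.04, "dz": -0.55, "gripper": 255}, {"wx": 0, "wy": 0, "wz": 0, "dx": -0.22, "dy": -0.04, "dz": -0.55, "gripper": 255}, {"wx": 0, "wy": 0, "wz": 0, "dx": -0.22, "dy": -0.04, "dz": -0.55, "gripper": 255}, {"wx": 0, "wy": 0, "wz": 0, "dx": 0, "dy": 0, "dz": 0, "gripper": 255}, {"wx": 0, "wy": 0, "wz": 0, "dx": 0, "dy": 0, "dz": 0, "gripper": 255}, {"wx": 0, "wy": 0, "wz": 0, "dx": 0, "dy": 0, "dz": 0, "gripper": 255}, {"wx": 0, "wy": 0, "wz": 0, "dx": 0, "dy": 0, "dz": 0, "gripper": 255}])

```text
t: 20.2
tcp_pos: [0.5631, 0.1392, 0.0778]
eef_rot: [2.707, -0.001, -1.386]
contact_force: [-1.8, 0.0, -0.7]
gripper_width: 0.0556
```

```bash
python3 - <<'E'
from h import *
R=boxR(PSI,.436);todo(*tool_for(SEAT,PSI,.436));bo,Rb=box_now();print("in seat frame",(R.T@(bo-SEAT)).round(4))
E
```

```text
box origin in tool [-0.0006 -0.0064  0.0447]
t 20.2 at [0.5631 0.1392 0.0778] [ 2.707e+00 -1.000e-03 -1.386e+00] F [-1.8  0.  -0.7] w 0.0556 q [ 0.13  0.56  1.47 -0.02  1.54  1.53]
target [0.5611 0.1386 0.0734] shift units [-0.1  -0.03 -0.22] turn units [-0.   -0.02  0.  ]
in seat frame [-0.0001  0.0002  0.0049]
```

apply_moves(steps=[{"wx": 0, "wy": 0, "wz": 0, "dx": -0.06, "dy": -0.01, "dz": -0.12, "gripper": 255}, {"wx": 0, "wy": 0, "wz": 0, "dx": -0.05, "dy": -0.01, "dz": -0.12, "gripper": 255}, {"wx": 0, "wy": 0, "wz": 0, "dx": 0, "dy": 0, "dz": 0, "gripper": 255}, {"wx": 0, "wy": 0, "wz": 0, "dx": 0, "dy": 0, "dz": 0, "gripper": 255}, {"wx": 0, "wy": 0, "wz": 0, "dx": 0, "dy": 0, "dz": 0, "gripper": 255}, {"wx": 0, "wy": 0, "wz": 0, "dx": 0, "dy": 0, "dz": 0, "gripper": 255}, {"wx": 0, "wy": 0, "wz": 0, "dx": 0, "dy": 0, "dz": 0, "gripper": 255}, {"wx": 0, "wy": 0, "wz": 0, "dx": 0, "dy": 0, "dz": 0, "gripper": 255}])

```text
t: 21.0
tcp_pos: [0.5614, 0.1389, 0.0741]
eef_rot: [2.708, -0.001, -1.386]
contact_force: [-1.5, 0.1, -0.7]
gripper_width: 0.0556
```

```bash
python3 - <<'E'
from h import *
R=boxR(PSI,.436);todo(*tool_for(SEAT,PSI,.436));bo,Rb=box_now();print("in seat frame",(R.T@(bo-SEAT)).round(4))
E
```

```text
box origin in tool [-0.0006 -0.0064  0.0447]
t 21.0 at [0.5614 0.1389 0.0741] [ 2.708e+00 -1.000e-03 -1.386e+00] F [-1.5  0.1 -0.7] w 0.0556 q [ 0.13  0.56  1.48 -0.02  1.53  1.53]
target [0.5611 0.1386 0.0734] shift units [-0.02 -0.01 -0.04] turn units [-0.   -0.01 -0.  ]
in seat frame [-0.      0.0002  0.0008]
```

apply_moves(steps=[{"wx": 0, "wy": 0, "wz": 0, "dx": -0.03, "dy": -0.01, "dz": -0.07, "gripper": 255}, {"wx": 0, "wy": 0, "wz": 0, "dx": 0, "dy": 0, "dz": 0, "gripper": 255}, {"wx": 0, "wy": 0, "wz": 0, "dx": 0, "dy": 0, "dz": 0, "gripper": 130}, {"wx": 0, "wy": 0, "wz": 0, "dx": 0, "dy": 0, "dz": 0, "gripper": 60}, {"wx": 0, "wy": 0, "wz": 0, "dx": 0, "dy": 0, "dz": 0, "gripper": 20}, {"wx": 0, "wy": 0, "wz": 0, "dx": 0, "dy": 0, "dz": 0, "gripper": 0}, {"wx": 0, "wy": 0, "wz": 0, "dx": 0, "dy": 0, "dz": 0, "gripper": 0}, {"wx": 0, "wy": 0, "wz": 0, "dx": 0, "dy": 0, "dz": 0, "gripper": 0}])

```text
t: 21.8
tcp_pos: [0.5631, 0.1389, 0.0737]
eef_rot: [2.714, -0.001, -1.386]
contact_force: [0.2, -0.2, 0.2]
gripper_width: 0.0853
```

apply_moves(steps=[{"wx": 0, "wy": 0, "wz": 0, "dx": 0.2, "dy": 0.04, "dz": 0.45, "gripper": 0}, {"wx": 0, "wy": 0, "wz": 0, "dx": 0.4, "dy": 0.08, "dz": 0.88, "gripper": 0}, {"wx": 0, "wy": 0, "wz": 0, "dx": 0.4, "dy": 0.08, "dz": 0.88, "gripper": 0}, {"wx": 0, "wy": 0, "wz": 0, "dx": 0.4, "dy": 0.08, "dz": 0.88, "gripper": 0}, {"wx": 0, "wy": 0, "wz": 0, "dx": 0.4, "dy": 0.08, "dz": 0.88, "gripper": 0}, {"wx": 0, "wy": 0, "wz": 0, "dx": 0.2, "dy": 0.04, "dz": 0.5, "gripper": 0}, {"wx": 0, "wy": 0, "wz": 0, "dx": 0, "dy": 0, "dz": 0, "gripper": 0}, {"wx": 0, "wy": 0, "wz": 0, "dx": 0, "dy": 0, "dz": 0, "gripper": 0}])

```text
t: 22.6
tcp_pos: [0.6052, 0.1474, 0.1695]
eef_rot: [2.715, -0.001, -1.386]
contact_force: [-0.3, 0.7, -0.1]
gripper_width: 0.0857
```

```bash
python3 - <<'E'
from h import *
print(state()["tcp_pos"],state()["t"])
s=eyes.grab_frame("scene");t=eyes.grab_frame("top");np.save("pics/s11.npy",s);np.save("pics/t11.npy",t)
s0,t0=np.load("pics/scene0.npy"),np.load("pics/top0.npy")
for n,a,b,(x,y,w,h) in(("scene",s,s0,(205,218,65,85)),("top",t,t0,(176,200,38,48))):
    c=[cv2.cvtColor(i[y:y+h,x:x+w],cv2.COLOR_RGB2GRAY).astype(np.float32) for i in(b,a)]
    print(n,cv2.phaseCorrelate(*c),"mean absdiff",np.abs(c[0]-c[1]).mean())
o=np.zeros((600,800,3),np.uint8)
o[:520,:400]=crop(s,195,210,80,104,5);o[:300,400:]=cv2.resize(crop(t,165,190,60,65,5),(400,300));o[300:600,400:]=cv2.resize(crop(s,270,175,60,60,5),(400,300))
cv2.imwrite("pics/c11.png",o)
E
```

```text
box origin in tool [-0.0006 -0.0064  0.0447]
[0.60520329 0.14737345 0.16951591] 22.6
scene ((0.023236418176999507, -0.06285711928709503), 0.9803476474903248) mean absdiff 2.004706
top ((0.17772667817704857, -0.23751068539963782), 0.8413373455405235) mean absdiff 6.366228
```

View pics/c11.png

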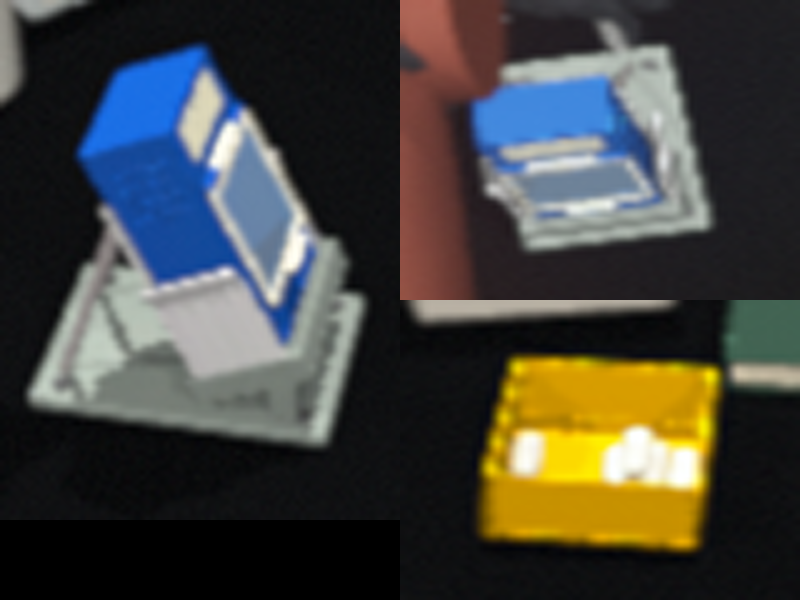

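```bash
python3 -c "
from workcell import ticket
print(ticket.finish_job())"
```

```text
the job is handed in; nothing more can be done
None
```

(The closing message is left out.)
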